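Load a valve block into the test bay

ROBOT

A 6-joint arm with a two-finger parallel gripper is mounted at the origin on the work surface. World frame = base frame: x ahead of the robot, y to its left, z up, the work surface at z = 0. Lengths are in m, angles in rad, forces in N, time in s.
With the tool pointing down it reaches from about 0.35 to 0.775 m from the base axis. Payload 7.3 kg.
Tool frame: the origin (TCP) lies on the front face of the gripper's body, between the roots of the fingers; the fingertips stand ahead of it and the grasp point (between the pads) lies 47 mm ahead of it (finger_overhang is the z of the fingertips in the tool frame, in m); z points along the fingers, y is the line along which they close (so a half turn about z gives the same grasp; the last joint's range is limited). The gripper opens to 92 mm and grips with 3 to 60 N. Pads are 19 mm wide; open, the fingers measure 130 mm over their backs; the gripper's body (75 mm by 190 mm) begins 47 mm behind the grasp point.
Start: joints at [0.969, 0.342, 1.524, -0, 1.275, -0.146], TCP at [0.231, 0.471, 0.292] pointing down, gripper open.
Joint ranges: [-2.53, 2.53], [-0.77, 2.02], [0.04, 2.7], [-1, 4.14], [0.28, 2.66], [-3.11, 3.11]. Speed limits (rad/s): [2.57, 2.57, 3.14, 3.14, 3.14, 3.14].

INTERFACE

Orientations are given as [roll, pitch, yaw] about the fixed x, y, z axes, in that order (R = Rz(yaw) Ry(pitch) Rx(roll)).
In Python, from cell import * gives the robot as it stands. The module is installed in compiled form; this text tells all that it offers.
- The arm moves only by the tool arm_command, never from a script. Its argument "series" is a list of rows, each an object of numbers: "x", "y", "z": the shift along the tool's x, y, z in mm; "rx", "ry", "rz": the turn, a rotation vector about the tool's x, y, z in degrees. A call has 1 to 20 rows; each row is the pose to reach, as a shift and turn from the pose commanded when the call began, along the tool's axes at that moment; what a row does not reach only later rows make up. A row lasts 1/10 s, in which the tool goes at most 50 mm and 8.59 degrees, less where a joint would pass 70% of its speed; a pose out of reach is approached as far as the arm can. A call with a gripper value outside its range is refused whole. "hand" is the finger opening in mm, from 0 to 91.8, set as the call begins (left out, the last holds). The fingers move at their own pace and stop on an object; "squeeze" is the grip in N (left out, the last holds). Time passes only in rows, so rows that repeat a pose let the fingers close. It gives the time, the measured TCP pose, the force, the opening and the grip force at its end, in the units of the state.
- observe(): the state, without advancing time (a new reading comes with each control period).
- read_camera(name): name is "scene" or "top"; returns a dict with "pixels" (400x640x3 uint8, blue, green, red), "K" (3x3 intrinsics, pixels), "rvec" (rotation vector, rad) and "tvec" (3), from world to camera coordinates, as OpenCV has them. Camera axes: x right, y down, z forward; pixel columns grow to the right and rows downward; lengths in m; the calibration is good to about 2 mm. A picture is of the moment at which its call begins. There is no depth.
- hand_in(): hands the job in; it is judged then, once.
Trained networks look in a picture, given as the dict that the camera call returned (one of the last four; its "shot" number tells which), for a name from the list of things; names that differ only in an ending like _2 or _b are one class to them, and where a whole thing is asked for, a point or a joint stands for the part that bears it (a point fixed in the world has none). Each returns a list of dicts, best first, with "confidence" (0 to 1); they miss things now and then, are a little off and sometimes report something else, mostly with a low value. They report only what shows in the picture. A call takes as long as a camera call. They do not tell look-alikes from the thing itself.
- boxes_of(picture, query): "point" ([x, y, z] in m, in world coordinates, good to about 4 mm: the middle of the surface that is visible of it).
- trace(picture, query): "pixels" (400x640 bool, what is visible of it).
- mark_of(picture, query): "point" ([x, y, z] in m, in world coordinates, good to about 4 mm: a listed point, or the origin of a listed thing).
The state is a dict: "time": time; "qpos": joint angles; "qvel": joint speeds; "joint_efforts": joint torques, N m; "tool_pos": TCP position; "tool_rot": TCP orientation; "contact_force": force on the tool from outside, world axes, zero at the start; "torque": the same for the moment, N m; "opening": finger opening in m; "grip_force": force on a finger pad.
Only numpy, scipy, OpenCV 4.12 (cv2) and the standard library are available. Lean on these libraries where they do the work, as an engineer would, in place of code of your own. Each camera call takes 0.05 s, during which the arm holds its last target. There are 200 camera calls.

TASK

Swing up the keeper bar that lies across the roller track, then push the valve block on its carrier along the rollers, without lifting it off them, into the test bay until it sits home against the rubber bumpers; go in gently, do not ram them. Then swing the keeper bar fully down again behind the carrier so that it cannot roll back out. Leave the other parts on the bench where they are.

Things in the scene. Friction and masses are not known exactly. Their poses are not given: they have to be found in the camera images.
- track: Roller track, fixed; 550 mm long, 136 mm wide over its aluminium side profiles (tops 72 mm above the table). Origin on the table under its middle, z up; local +y = direction of travel (infeed end y = -0.270, bay at the +y end), +x = across, away from the robot. Keeper bar crosses at y = 0.090. Test bay: y 0.094 to 0.254, between grey cheeks with tops at 105 mm, open above.
- roller_top (a point): Point on the roller tops, 70 mm above the table, at the middle of the infeed (track local x = 0, y = -0.080). 15 steel rollers, 25 mm in diameter, turn freely: about 0.4 N moves the carrier, and it coasts some 5 mm after a push at 70 mm/s. Guides keep it straight: infeed strips (tops 84 mm above the table) and bay cheeks, both with inner faces at local x = +-56 mm.
- end_stop: Fixed grey test plate closing the bay, 160 mm wide, 150 mm high, with a round gauge on top (up to 228 mm) and two black rubber bumpers 34 mm either side of the centre line, which hardly give. Origin and axes are those of the track; bumper faces at local y = 0.254, centres 79 mm above the table.
- bay_home (a point): Where the carrier's origin lies when its front edge touches the bumpers: on the roller tops, track local (0, 0.179, 0.070), axes as the track's. With the bar down the carrier has 10 mm of play, from y = -0.010 to 0 in this frame; farther out the bar cannot come down behind it.
- carrier: The load, one rigid piece, about 0.8 kg: black plastic plate 104 mm wide (local x), 150 mm long (local y, direction of travel), 15 mm thick, with an aluminium valve block bolted on. Origin: centre of the plate's underside, axes as the track's (within 0.06 rad). Block: x +-28, y -61 to +19, z 15 to 57 mm; side plugs stand out 6 mm. Ahead of it a gauge 42 mm across, at (0, 48) mm, top at z = 49.
- block_rear (a point): Centre of the block's flat upright rear face, 56 x 42 mm, a good place to push: 36 mm above the plate's underside, 14 mm ahead of the plate's rear edge (the plate's top reaches back under it). Nothing overhangs it; nothing stands higher than 2 mm on the block's top within 26 mm ahead of it.
- solenoid_top (a point): Top of the red spring button on the black solenoid (32 mm in diameter, 26 mm high) on the block: the carrier's highest point, 109 mm above its underside, 60 mm ahead of the block's rear face. Beside it, towards the robot, a flat steel pump lever lies along the block up to 88 mm above the underside.
- keeper (a joint): Angle of the keeper bar, rad: 0 = fully down, level across the track, in its catch; grows as the free end swings up; 1.57 = upright; stops at 0 and 1.95. Stiff hinge (0.18 N m of friction, 1 to 2 N at the grip): it stays where it is left. Flat steel bar, 8 mm thick along the track, 22 mm tall, with a round black rubber grip at its free end.
- keeper_hinge (a point): The bar's hinge, at the far side profile: track local (0.075, 0.090, 0.085), axes as the track's; the hinge axis is local y. At angle q, a point of the bar at distance d lies at local (-d cos q, 0, d sin q) from here; the grip ends at d = 192 mm. When down, its underside is 4 mm over the roller tops, so it blocks the carrier plate.
- keeper_grip (a point): Pinch point on the round grip, 18 mm in diameter, 44 mm long (d = 148 to 192 mm; this point d = 178 mm, 14 mm from the end). It sticks out over the track's near side, towards the robot: when down, 103 mm from the centre line and 85 mm above the table. Can be pinched from above, fingers closing along the track, at any angle; the bar turns in the pinch as it swings.
- cap_a: Bystander: red plastic protective cap, 40 mm in diameter, 30 mm high, on the table in front of the infeed; origin under its centre.
- cap_b: Bystander: the same kind of cap.
- ring: Bystander: yellow plastic ring, 88 mm outside, 14 mm high, on the table beyond the bay.
- spanner: Bystander: steel open-ended spanner, about 160 mm long, 9 mm high, on the table beyond the track.
- coil: Bystander: black spare solenoid coil, 36 x 70 x 38 mm, on the table in front of the bay.
- gauge: Bystander: spare pressure gauge, 50 mm in diameter, 25 mm high, with a brass stem, on the table in front of the infeed end.
- oil: Bystander: grey bottle, 64 mm in diameter, 150 mm high, beyond the infeed end of the track.
There are look-alikes about, which are no part of the job. Leave any green look-alike of the carrier alone.

How it is judged:
By the outcome, as a careful person would: the job done as asked, in the order asked, and still so for the second after the job is handed in, with the robot touching nothing.
It also fails if it takes over 69 s, if anything falls off the work surface, if the arm or the gripper's body presses on something with over 40 N, if the wrist force passes 120 N, or if a joint passes its speed limit or range.

## Working session

There is one attempt and no reset: what is moved stays moved. The work goes in short steps, Python scripts to look and compute and a tool call to move; the robot and the scene stay as the last step left them, time stands still between calls to the robot, and variables do not carry over. Pictures are saved under pics/ and viewed, at most 10 in all, crops included, and the job is handed in when it is done.

Besides the shell and the picture viewer there is one more tool, called after "Call:" in YAML: its name, and indented under it one key for each argument. arm_command: Moves the arm, as the interface text tells. Its arguments: {"type":"object","properties":{"series":{"type":"array"},"hand":{"type":"number"},"squeeze":{"type":"number"}},"required":["series"]}

```bash
mkdir -p pics
cat > h.py <<'E'
from cell import *
import numpy as np, cv2
from scipy.spatial.transform import Rotation as R
def save(p,n,crop=None,s=1):
    im=p["pixels"]
    if crop: x0,y0,x1,y1=crop; im=im[y0:y1,x0:x1]
    cv2.imwrite(f"pics/{n}.png",cv2.resize(im,None,fx=s,fy=s,interpolation=cv2.INTER_CUBIC))
def proj(p,X):
    return cv2.projectPoints(np.atleast_2d(np.float64(X)),p["rvec"],p["tvec"],p["K"],None)[0].reshape(-1,2)
E
python3 - <<'E'
from h import *
s=observe(); print(s["time"],s["tool_pos"],s["tool_rot"],s["opening"])
for c in ("scene","top"):
    p=read_camera(c); save(p,c+"0")
    for q in ("track","roller_top","end_stop","bay_home","carrier","block_rear","solenoid_top","keeper_hinge","keeper_grip","cap_a","coil","gauge","oil"):
        for d in mark_of(p,q)[:3]: print(c,q,np.round(d["point"],3),round(d["confidence"],2),np.round(proj(p,d["point"])[0]))
E
```

```text
0.0 [0.23088424 0.47115059 0.29153378] [-3.14003000e+00 -2.67959784e-04  2.68576798e+00] 0.09154993283720876
scene roller_top [ 0.559 -0.058  0.072] 0.67 [324. 243.]
scene end_stop [0.579 0.195 0.071] 0.71 [398. 288.]
scene bay_home [0.583 0.197 0.068] 0.67 [398. 290.]
scene carrier [ 0.186 -0.288 -0.003] 0.76 [322. 152.]
scene carrier [ 0.56  -0.061  0.07 ] 0.63 [323. 243.]
scene block_rear [ 0.146 -0.335  0.036] 0.98 [316. 134.]
scene block_rear [ 0.554 -0.124  0.104] 0.77 [306. 226.]
scene solenoid_top [ 0.192 -0.295  0.111] 0.88 [319. 130.]
scene solenoid_top [ 0.565 -0.062  0.177] 0.66 [322. 224.]
scene solenoid_top [ 0.595 -0.472 -0.007] 0.44 [212. 208.]
scene keeper_hinge [0.649 0.1   0.087] 0.68 [357. 289.]
scene keeper_grip [ 0.594 -0.475 -0.005] 0.66 [212. 207.]
scene keeper_grip [0.478 0.112 0.089] 0.65 [388. 245.]
scene cap_a [ 0.457  0.059 -0.001] 0.51 [372. 248.]
scene cap_a [ 0.435 -0.085  0.001] 0.45 [336. 223.]
scene coil [ 0.452  0.192 -0.   ] 0.82 [411. 266.]
scene gauge [ 0.435 -0.196  0.   ] 0.69 [307. 209.]
top track [ 0.569  0.022 -0.   ] 0.93 [277. 174.]
top r
[... 176 characters left out ...]
064  0.068] 0.7 [306. 173.]
top carrier [ 0.184 -0.29  -0.001] 0.58 [387. 309.]
top block_rear [ 0.143 -0.331  0.037] 0.79 [404. 326.]
top block_rear [ 0.558 -0.122  0.102] 0.56 [327. 172.]
top solenoid_top [ 0.188 -0.298  0.111] 0.9 [395. 313.]
top solenoid_top [ 0.57  -0.063  0.182] 0.79 [304. 162.]
top keeper_hinge [0.651 0.098 0.086] 0.66 [247. 139.]
top keeper_grip [0.476 0.117 0.092] 0.65 [238. 203.]
top cap_a [ 0.437 -0.079  0.001] 0.62 [312. 219.]
top coil [0.453 0.194 0.002] 0.51 [216. 214.]
top coil [ 0.562 -0.063  0.067] 0.17 [306. 173.]
top gauge [ 0.435 -0.194 -0.   ] 0.49 [352. 220.]
top oil [ 0.595 -0.472 -0.   ] 0.83 [448. 165.]
top oil [ 0.436 -0.08   0.001] 0.43 [312. 220.]
```

View pics/scene0.png

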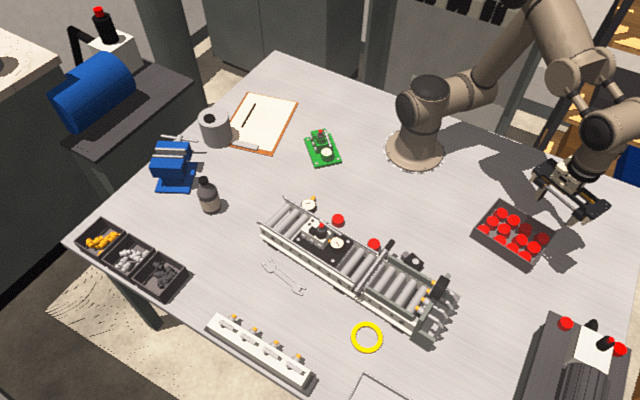

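View pics/top0.png

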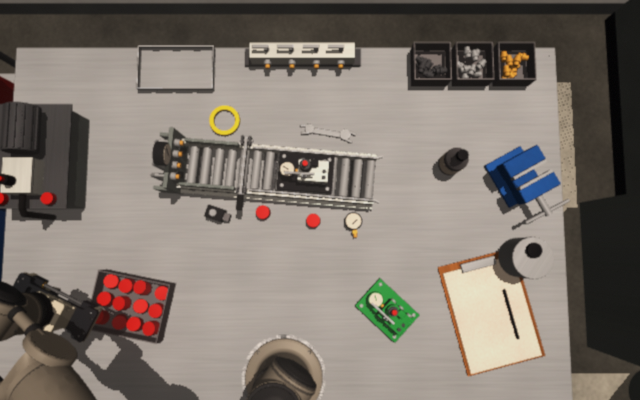

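Two things could be the carrier: one on a green board at top (387,309), and one on a black plate on the rollers at top (306,173). The second fits, because it has a black plate and stands on the track. I'll confirm that with a crop and fit the track pose.

Run:
```python
from h import *
from scipy.optimize import least_squares
L={"roller_top":(0,-.08,.07),"bay_home":(0,.179,.07),"keeper_hinge":(.075,.09,.085),"keeper_grip":(-.103,.09,.085),"track":(0,0,0),"end_stop":(0,0,0)}
A=[];B=[];C={}
for i in range(3):
  for c in ("scene","top"):
    p=read_camera(c)
    for q in list(L)+["carrier","block_rear","solenoid_top"]:
        for d in mark_of(p,q)[:3]:
            w=np.array(d["point"])
            if q in L:A.append(L[q]);B.append(w)
            elif w[0]>.4 and w[1]>-.3: C.setdefault(q,[]).append(w)
A=np.array(A);B=np.array(B)
def f(v):
    return (np.c_[np.cos(v[2])*A[:,0]-np.sin(v[2])*A[:,1]+v[0],np.sin(v[2])*A[:,0]+np.cos(v[2])*A[:,1]+v[1]]-B[:,:2])
r=least_squares(lambda v:f(v).ravel(),[.57,.02,-.09],loss="cauchy",f_scale=.004)
v=r.x;print("track",v); e=np.linalg.norm(f(v),axis=1);print(len(e),(e<.012).sum(),np.round(np.sort(e)[:20],4))
Rt=R.from_euler("z",v[2]);T=np.array([v[0],v[1],0])
for q in C: print(q,np.round(np.median(C[q],0),4),"local",np.round(Rt.inv().apply(np.median(C[q],0)-T),4))
np.save("track.npy",v)
im=p["pixels"].copy();im=cv2.resize(im,None,fx=4,fy=4,interpolation=cv2.INTER_CUBIC)
def ln(pts,col):
    u=(proj(p,Rt.apply(np.array(pts,float))+T)*4+1.5).astype(int); cv2.polylines(im,[u],False,col,1)
ln([(-.068,-.27,.072),(.068,-.27,.072),(.068,.28,.072),(-.068,.28,.072),(-.068,-.27,.072)],(0,255,0))
ln([(.075,.086,.096),(-.117,.086,.096)],(0,255,255));ln([(.075,.094,.096),(-.117,.094,.096)],(0,255,255))
cv2.imwrite("pics/crop1.png",im[4*110:4*235,4*145:4*385][:,:][::1])
i2=im[440:940,620:1560];cv2.imwrite("pics/crop1.png",cv2.resize(i2,None,fx=.85,fy=.85))
```

```text
track [ 0.56794968  0.01733375 -0.08754012]
39 27 [0.0012 0.0015 0.0018 0.0021 0.0029 0.0031 0.0032 0.0033 0.0033 0.0036
 0.0036 0.0036 0.0038 0.004  0.0041 0.0041 0.0042 0.0044 0.0045 0.0047]
carrier [ 0.5604 -0.0619  0.0694] local [-0.0006 -0.0796  0.0694]
block_rear [ 0.5555 -0.1234  0.105 ] local [-1.000e-04 -1.412e-01  1.050e-01]
solenoid_top [ 0.5694 -0.063   0.1816] local [ 0.0085 -0.0799  0.1815]
```

View pics/crop1.png

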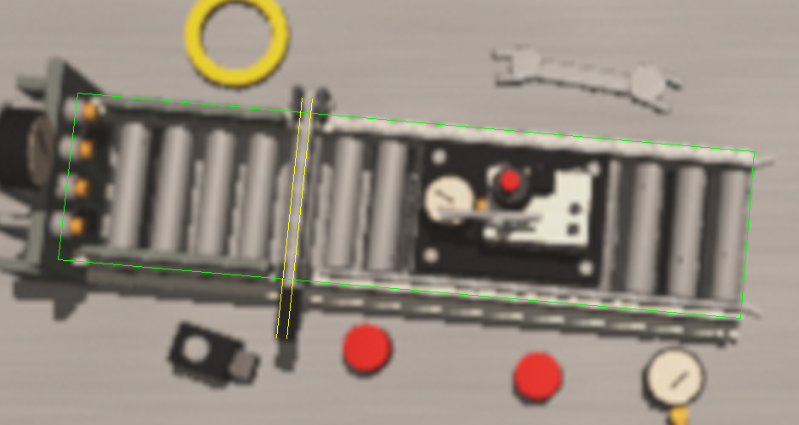

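Crop: the black-plate carrier is on the rollers at crop (510,215), clearly not the green board. The fitted track outline (green) and keeper bar (yellow, about (305,100) to (285,338)) lie on the real parts to within a few mm. Next I go above the keeper grip.

Call:
arm_command:
  series:
    - {"x": -20, "y": -12, "z": 0, "rz": -2}
    - {"x": -50, "y": -28, "z": 5, "rz": -4}
    - {"x": -85, "y": -48, "z": 10, "rz": -6}
    - {"x": -120, "y": -68, "z": 20, "rz": -8}
    - {"x": -155, "y": -88, "z": 25, "rz": -10}
    - {"x": -190, "y": -108, "z": 35, "rz": -12}
    - {"x": -225, "y": -128, "z": 40, "rz": -14}
    - {"x": -260, "y": -148, "z": 50, "rz": -16}
    - {"x": -295, "y": -168, "z": 55, "rz": -18}
    - {"x": -325, "y": -185, "z": 65, "rz": -20}
    - {"x": -355, "y": -201, "z": 75, "rz": -21}
    - {"x": -374, "y": -212, "z": 80, "rz": -21.1}
    - {"x": -374, "y": -212, "z": 80, "rz": -21.1}
    - {"x": -374, "y": -212, "z": 80, "rz": -21.1}
  hand: 60

```text
invalid input
```

```bash
cat >> h.py <<'E'
def local():
    "TCP, grasp point in track frame (mm), tool turn from yaw, and force in track axes"
    v=np.load("track.npy");Rt=R.from_euler("z",v[2]);s=observe()
    Rw=R.from_euler("xyz",s["tool_rot"]);t=np.array(s["tool_pos"])
    a=Rt.inv().apply(t-[v[0],v[1],0])*1e3;g=Rt.inv().apply(t+Rw.apply([0,0,.047])-[v[0],v[1],0])*1e3
    print("t",round(s["time"],2),"tcp",a.round(1),"grasp",g.round(1),"rot",np.round(s["tool_rot"],4),"F",Rt.inv().apply(s["contact_force"]).round(1),"open",round(s["opening"]*1e3,1),"grip",round(s["grip_force"],1),"q",np.round(s["qpos"],2))
E
python3 - <<'E'
from h import *
import cell; print([k for k in dir(cell) if not k.startswith("__")],globals().get("finger_overhang"))
local()
v=np.load("track.npy");Rt=R.from_euler("z",v[2])
for c in ("scene","top"):
  p=read_camera(c)
  for q in ("keeper_grip","keeper_hinge"):
    for d in mark_of(p,q)[:2]: print(c,q,(Rt.inv().apply(np.array(d["point"])-[v[0],v[1],0])*1e3).round(1),round(d["confidence"],2))
  m=trace(p,"keeper_grip")
save(p,"top1",(180,120,340,240),5)
E
```

```text
['IKError', 'boxes_of', 'finger_overhang', 'hand_in', 'mark_of', 'observe', 'read_camera', 'trace'] 0.0655
t 4.4 tcp [-375.3  422.9  292.3] grasp [-375.3  422.9  245.3] rot [3.1414 0.     2.6858] F [-0.6  0.4  0. ] open 92.2 grip 0.0 q [ 0.97  0.34  1.52  0.    1.28 -0.15]
scene keeper_grip [-98.9  89.3  87.6] 0.77
scene keeper_grip [ 1.5 -5.4 -1.5] 0.59
scene keeper_hinge [72.2 86.2 87.7] 0.75
top keeper_grip [-100.2   90.3   89.5] 0.62
top keeper_grip [-117.6 -223.    -0.4] 0.53
```

View pics/top1.png

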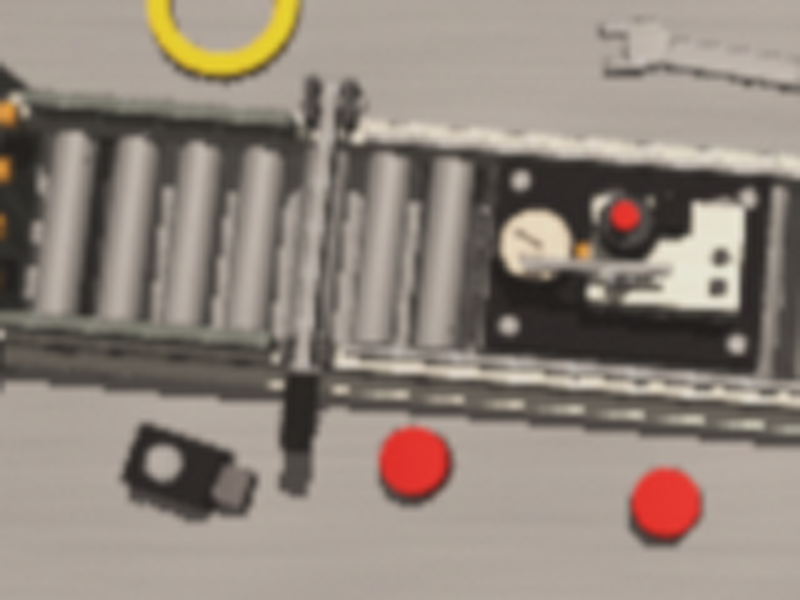

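The picture shows the bar down with its grip at crop (300,410), and the ring, caps and coil undisturbed. The move was refused, so I'm retrying with complete rows.

Call:
arm_command:
  series:
    - {"x": -20, "y": -12, "z": 0, "rx": 0, "ry": 0, "rz": -2}
    - {"x": -50, "y": -28, "z": 5, "rx": 0, "ry": 0, "rz": -4}
    - {"x": -85, "y": -48, "z": 10, "rx": 0, "ry": 0, "rz": -6}
    - {"x": -120, "y": -68, "z": 20, "rx": 0, "ry": 0, "rz": -8}
    - {"x": -155, "y": -88, "z": 25, "rx": 0, "ry": 0, "rz": -10}
    - {"x": -190, "y": -108, "z": 35, "rx": 0, "ry": 0, "rz": -12}
    - {"x": -225, "y": -128, "z": 40, "rx": 0, "ry": 0, "rz": -14}
    - {"x": -260, "y": -148, "z": 50, "rx": 0, "ry": 0, "rz": -16}
    - {"x": -295, "y": -168, "z": 55, "rx": 0, "ry": 0, "rz": -18}
    - {"x": -325, "y": -185, "z": 65, "rx": 0, "ry": 0, "rz": -20}
    - {"x": -355, "y": -201, "z": 75, "rx": 0, "ry": 0, "rz": -21}
    - {"x": -374, "y": -212, "z": 80, "rx": 0, "ry": 0, "rz": -21.1}
    - {"x": -374, "y": -212, "z": 80, "rx": 0, "ry": 0, "rz": -21.1}
    - {"x": -374, "y": -212, "z": 80, "rx": 0, "ry": 0, "rz": -21.1}
  hand: 60
  squeeze: 15

```text
time: 6.2
tool_pos: [0.4734, 0.1164, 0.2121]
tool_rot: [3.141, -0.001, 3.053]
contact_force: [0.6, -0.2, -0.8]
opening: 0.0597
grip_force: 0.0
```

```bash
python3 -c "
from h import *
local()"
```

```text
t 6.2 tcp [-102.8   90.4  212.1] grasp [-102.8   90.4  165.1] rot [ 3.1413e+00 -7.0000e-04  3.0527e+00] F [ 0.6 -0.1 -0.8] open 59.7 grip 0.0 q [ 0.08  0.36  1.74  0.    1.04 -1.4 ]
```

Call:
arm_command:
  series:
    - {"x": 0, "y": 0, "z": 20, "rx": 0, "ry": 0, "rz": 0}
    - {"x": 0, "y": 0, "z": 45, "rx": 0, "ry": 0, "rz": 0}
    - {"x": 0, "y": 0, "z": 65, "rx": 0, "ry": 0, "rz": 0}
    - {"x": 0, "y": 0, "z": 79, "rx": 0, "ry": 0, "rz": 0}
    - {"x": 0, "y": 0, "z": 79, "rx": 0, "ry": 0, "rz": 0}

```text
time: 6.7
tool_pos: [0.4721, 0.1175, 0.1321]
tool_rot: [-3.141, -0.003, 3.056]
contact_force: [0.4, -0.7, 0.6]
opening: 0.0599
grip_force: 0.0
```

Call:
arm_command:
  series:
    - {"x": 0, "y": 0, "z": 0, "rx": 0, "ry": 0, "rz": 0}
    - {"x": 0, "y": 0, "z": 0, "rx": 0, "ry": 0, "rz": 0}
    - {"x": 0, "y": 0, "z": 0, "rx": 0, "ry": 0, "rz": 0}
    - {"x": 0, "y": 0, "z": 0, "rx": 0, "ry": 0, "rz": 0}
    - {"x": 0, "y": 0, "z": 0, "rx": 0, "ry": 0, "rz": 0}
    - {"x": 0, "y": 0, "z": 0, "rx": 0, "ry": 0, "rz": 0}
    - {"x": 0, "y": 0, "z": 0, "rx": 0, "ry": 0, "rz": 0}
    - {"x": 0, "y": 0, "z": 0, "rx": 0, "ry": 0, "rz": 0}
  hand: 0
  squeeze: 15

```text
time: 7.5
tool_pos: [0.4736, 0.1153, 0.1332]
tool_rot: [-3.14, -0.0, 3.054]
contact_force: [-0.3, -6.7, 1.1]
opening: 0.0175
grip_force: 15.0
```

```bash
python3 -c "
from h import *
local()
for q in np.arange(0,1.96,.1): print(round(q,2),(-178*(1-np.cos(q))).round(1),(-178*np.sin(q)).round(1))"
```

```text
t 7.5 tcp [-102.6   89.4  133.2] grasp [-102.6   89.3   86.2] rot [-3.1398e+00 -2.0000e-04  3.0544e+00] F [ 0.3 -6.7  1.1] open 17.5 grip 15.0 q [ 0.08  0.47  1.83 -0.    0.84 -1.4 ]
0.0 -0.0 -0.0
0.1 -0.9 -17.8
0.2 -3.5 -35.4
0.3 -8.0 -52.6
0.4 -14.1 -69.3
0.5 -21.8 -85.3
0.6 -31.1 -100.5
0.7 -41.9 -114.7
0.8 -54.0 -127.7
0.9 -67.4 -139.4
1.0 -81.8 -149.8
1.1 -97.3 -158.6
1.2 -113.5 -165.9
1.3 -130.4 -171.5
1.4 -147.7 -175.4
1.5 -165.4 -177.6
1.6 -183.2 -177.9
1.7 -200.9 -176.5
1.8 -218.4 -173.3
1.9 -235.5 -168.4
```

Call:
arm_command:
  series:
    - {"x": 0, "y": -1, "z": -9, "rx": 0, "ry": 0, "rz": 0}
    - {"x": -2, "y": -1, "z": -22, "rx": 0, "ry": 0, "rz": 0}
    - {"x": -4, "y": -1, "z": -35, "rx": 0, "ry": 0, "rz": 0}
    - {"x": -8, "y": -1, "z": -53, "rx": 0, "ry": 0, "rz": 0}
    - {"x": -14, "y": -1, "z": -69, "rx": 0, "ry": 0, "rz": 0}
    - {"x": -22, "y": -1, "z": -85, "rx": 0, "ry": 0, "rz": 0}
    - {"x": -31, "y": -1, "z": -100, "rx": 0, "ry": 0, "rz": 0}
    - {"x": -42, "y": -1, "z": -115, "rx": 0, "ry": 0, "rz": 0}
    - {"x": -54, "y": -1, "z": -128, "rx": 0, "ry": 0, "rz": 0}

```text
time: 8.4
tool_pos: [0.5276, 0.1104, 0.2616]
tool_rot: [-3.141, -0.0, 3.054]
contact_force: [4.5, -1.1, -8.8]
opening: 0.0174
grip_force: 15.0
```

```bash
python3 -c "
from h import *
local()"
```

```text
t 8.4 tcp [-48.3  89.2 261.6] grasp [-48.3  89.2 214.6] rot [-3.1413e+00 -1.0000e-04  3.0539e+00] F [ 4.6 -0.7 -8.8] open 17.4 grip 15.0 q [ 0.06  0.39  1.53 -0.    1.21 -1.42]
```

Call:
arm_command:
  series:
    - {"x": -13, "y": 0, "z": -12, "rx": 0, "ry": 0, "rz": 0}
    - {"x": -28, "y": 0, "z": -22, "rx": 0, "ry": 0, "rz": 0}
    - {"x": -43, "y": 0, "z": -31, "rx": 0, "ry": 0, "rz": 0}
    - {"x": -60, "y": 0, "z": -38, "rx": 0, "ry": 0, "rz": 0}
    - {"x": -76, "y": 0, "z": -44, "rx": 0, "ry": 0, "rz": 0}
    - {"x": -94, "y": 0, "z": -48, "rx": 0, "ry": 0, "rz": 0}
    - {"x": -111, "y": 0, "z": -50, "rx": 0, "ry": 0, "rz": 0}
    - {"x": -129, "y": 0, "z": -50, "rx": 0, "ry": 0, "rz": 0}
    - {"x": -147, "y": 0, "z": -49, "rx": 0, "ry": 0, "rz": 0}
    - {"x": -164, "y": 0, "z": -46, "rx": 0, "ry": 0, "rz": 0}
    - {"x": -173, "y": 0, "z": -43, "rx": 0, "ry": 0, "rz": 0}
    - {"x": -181, "y": 0, "z": -41, "rx": 0, "ry": 0, "rz": 0}
    - {"x": -181, "y": 0, "z": -41, "rx": 0, "ry": 0, "rz": 0}

```text
time: 9.7
tool_pos: [0.7082, 0.0947, 0.3021]
tool_rot: [3.141, 0.001, 3.054]
contact_force: [0.3, -0.9, 0.7]
opening: 0.0175
grip_force: 15.0
```

```bash
python3 -c "
from h import *
local()"
```

```text
t 9.7 tcp [133.   89.3 302.1] grasp [133.   89.3 255.1] rot [3.1415e+00 6.0000e-04 3.0538e+00] F [ 0.4 -0.9  0.7] open 17.5 grip 15.0 q [ 0.03  0.71  0.87  0.    1.56 -1.46]
```

Call:
arm_command:
  series:
    - {"x": 0, "y": 0, "z": 0, "rx": 0, "ry": 0, "rz": 0}
    - {"x": 0, "y": 0, "z": 0, "rx": 0, "ry": 0, "rz": 0}
    - {"x": 0, "y": 0, "z": 0, "rx": 0, "ry": 0, "rz": 0}
    - {"x": 0, "y": 0, "z": 0, "rx": 0, "ry": 0, "rz": 0}
    - {"x": 0, "y": 0, "z": -15, "rx": 0, "ry": 0, "rz": 0}
    - {"x": 5, "y": 0, "z": -35, "rx": 0, "ry": 0, "rz": 0}
    - {"x": 15, "y": 0, "z": -50, "rx": 0, "ry": 0, "rz": 0}
    - {"x": 25, "y": 0, "z": -60, "rx": 0, "ry": 0, "rz": 0}
    - {"x": 25, "y": 0, "z": -60, "rx": 0, "ry": 0, "rz": 0}
  hand: 60

```text
time: 10.6
tool_pos: [0.6817, 0.0975, 0.3649]
tool_rot: [3.141, 0.003, 3.055]
contact_force: [0.1, -0.1, -0.5]
opening: 0.0599
grip_force: 0.0
```

Run:
```python
from h import *
local()
p=read_camera("scene"); save(p,"s2",(220,150,500,350),2.8)
v=np.load("track.npy");Rt=R.from_euler("z",v[2])
for q in ("keeper_grip","block_rear"):
    for d in mark_of(p,q)[:2]: print(q,(Rt.inv().apply(np.array(d["point"])-[v[0],v[1],0])*1e3).round(1),round(d["confidence"],2))
```

```text
t 10.6 tcp [106.3  89.8 364.9] grasp [106.5  89.8 317.9] rot [3.141  0.0034 3.0546] F [ 0.1 -0.1 -0.5] open 59.9 grip 0.0 q [ 0.03  0.64  0.84  0.    1.66 -1.45]
keeper_grip [132.7  86.9 249.6] 0.58
block_rear [   0.7 -140.3  107. ] 0.94
block_rear [-391.  -388.5   33.6] 0.85
```

View pics/s2.png

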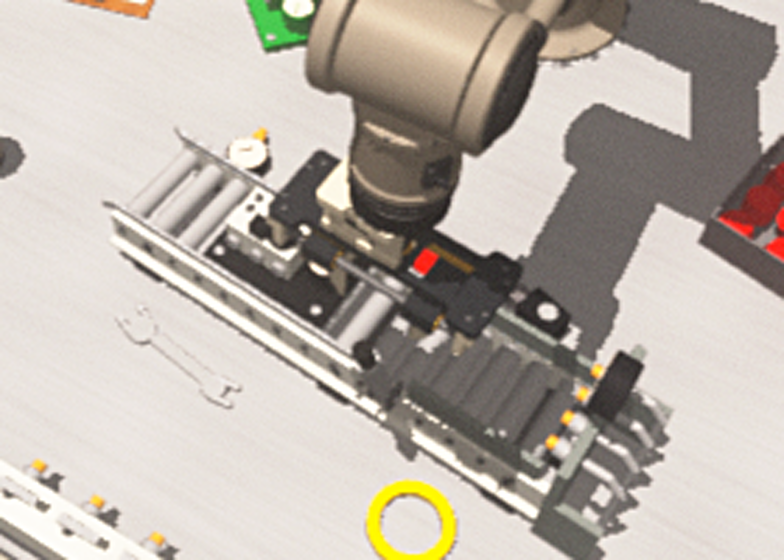

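The bar stands up clear of the track (grip at crop (370,350)), and the carrier hasn't moved. Now I go behind the block with the fingers closed.

Call:
arm_command:
  series:
    - {"x": 8, "y": -15, "z": 0, "rx": 0, "ry": 0, "rz": 5}
    - {"x": 18, "y": -40, "z": 0, "rx": 0, "ry": 0, "rz": 12}
    - {"x": 30, "y": -68, "z": 0, "rx": 0, "ry": 0, "rz": 20}
    - {"x": 42, "y": -95, "z": 5, "rx": 0, "ry": 0, "rz": 28}
    - {"x": 54, "y": -122, "z": 10, "rx": 0, "ry": 0, "rz": 36}
    - {"x": 66, "y": -150, "z": 15, "rx": 0, "ry": 0, "rz": 44}
    - {"x": 78, "y": -178, "z": 25, "rx": 0, "ry": 0, "rz": 52}
    - {"x": 90, "y": -205, "z": 35, "rx": 0, "ry": 0, "rz": 60}
    - {"x": 102, "y": -232, "z": 45, "rx": 0, "ry": 0, "rz": 68}
    - {"x": 112, "y": -255, "z": 55, "rx": 0, "ry": 0, "rz": 76}
    - {"x": 120, "y": -272, "z": 60, "rx": 0, "ry": 0, "rz": 84}
    - {"x": 126, "y": -285, "z": 65, "rx": 0, "ry": 0, "rz": 90}
    - {"x": 126, "y": -285, "z": 65, "rx": 0, "ry": 0, "rz": 90}
    - {"x": 126, "y": -285, "z": 65, "rx": 0, "ry": 0, "rz": 90}
  hand: 0
  squeeze: 20

```text
time: 12.15
tool_pos: [0.5323, -0.1757, 0.2967]
tool_rot: [-3.141, -0.001, 1.485]
contact_force: [-0.6, 0.7, -0.4]
opening: 0.0004
grip_force: 0.0
```

```bash
python3 -c "
from h import *
local()"
```

```text
t 12.15 tcp [ -18.6 -195.4  296.7] grasp [ -18.7 -195.4  249.7] rot [-3.1407e+00 -8.0000e-04  1.4854e+00] F [-0.7  0.7 -0.4] open 0.4 grip 0.0 q [-0.46  0.4   1.42  0.    1.32 -0.37]
```

Call:
arm_command:
  series:
    - {"x": 0, "y": 0, "z": 15, "rx": 0, "ry": 4, "rz": 0}
    - {"x": 0, "y": 0, "z": 40, "rx": 0, "ry": 10, "rz": 0}
    - {"x": 0, "y": 0, "z": 70, "rx": 0, "ry": 15, "rz": 0}
    - {"x": 0, "y": 0, "z": 100, "rx": 0, "ry": 15, "rz": 0}
    - {"x": 0, "y": 0, "z": 125, "rx": 0, "ry": 15, "rz": 0}
    - {"x": 0, "y": 0, "z": 138, "rx": 0, "ry": 15, "rz": 0}
    - {"x": 0, "y": 0, "z": 138, "rx": 0, "ry": 15, "rz": 0}
    - {"x": 0, "y": 0, "z": 138, "rx": 0, "ry": 15, "rz": 0}

```text
time: 12.95
tool_pos: [0.533, -0.1756, 0.1601]
tool_rot: [3.14, -0.261, 1.485]
contact_force: [0.6, 0.1, 0.3]
opening: 0.0002
grip_force: 0.0
```

Run:
```python
from h import *
local()
p=read_camera("scene"); save(p,"s3",(230,170,430,310),4)
```

```text
t 12.95 tcp [ -17.9 -195.2  160.1] grasp [ -17.9 -183.1  114.7] rot [ 3.1401 -0.2614  1.4851] F [0.6 0.1 0.3] open 0.2 grip 0.0 q [-0.56  0.58  1.55  0.26  1.14 -0.6 ]
```

View pics/s3.png

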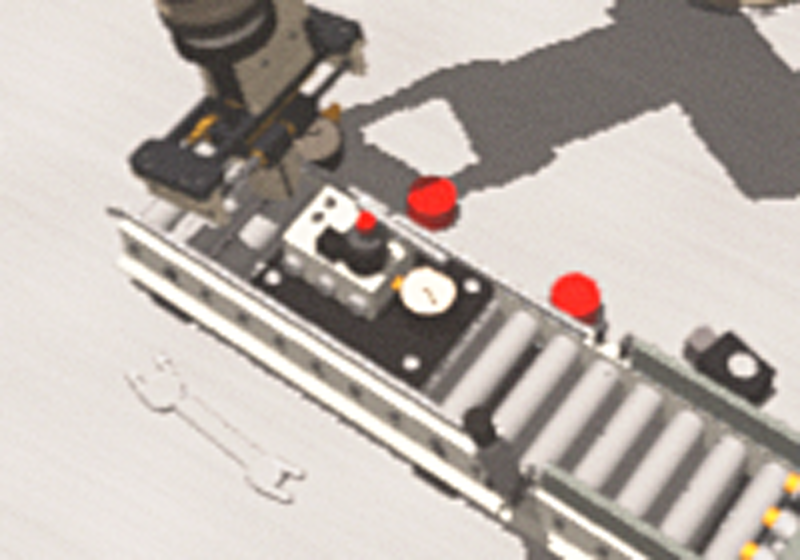

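The fingertips are behind the block's rear face (tip at crop (285,200), face at (315,210)) and the way ahead is clear. I start the gentle push.

Call:
arm_command:
  series:
    - {"x": 7.7, "y": 0, "z": 2.1, "rx": 0, "ry": 0, "rz": 0}
    - {"x": 15.5, "y": 0, "z": 4.1, "rx": 0, "ry": 0, "rz": 0}
    - {"x": 21.3, "y": 0, "z": 5.7, "rx": 0, "ry": 0, "rz": 0}
    - {"x": 24.1, "y": 0, "z": 6.5, "rx": 0, "ry": 0, "rz": 0}
    - {"x": 27, "y": 0, "z": 7.3, "rx": 0, "ry": 0, "rz": 0}
    - {"x": 29.9, "y": 0, "z": 8, "rx": 0, "ry": 0, "rz": 0}
    - {"x": 33.8, "y": 0, "z": 9.1, "rx": 0, "ry": 0, "rz": 0}
    - {"x": 38.6, "y": 0, "z": 10.4, "rx": 0, "ry": 0, "rz": 0}
    - {"x": 43.5, "y": 0, "z": 11.6, "rx": 0, "ry": 0, "rz": 0}
    - {"x": 48.3, "y": 0, "z": 12.9, "rx": 0, "ry": 0, "rz": 0}
    - {"x": 53.1, "y": 0, "z": 14.2, "rx": 0, "ry": 0, "rz": 0}
    - {"x": 58, "y": 0, "z": 15.5, "rx": 0, "ry": 0, "rz": 0}
    - {"x": 62.8, "y": 0, "z": 16.8, "rx": 0, "ry": 0, "rz": 0}
    - {"x": 67.6, "y": 0, "z": 18.1, "rx": 0, "ry": 0, "rz": 0}
    - {"x": 72.4, "y": 0, "z": 19.4, "rx": 0, "ry": 0, "rz": 0}
    - {"x": 77.3, "y": 0, "z": 20.7, "rx": 0, "ry": 0, "rz": 0}
    - {"x": 82.1, "y": 0, "z": 22, "rx": 0, "ry": 0, "rz": 0}
    - {"x": 86.9, "y": 0, "z": 23.3, "rx": 0, "ry": 0, "rz": 0}
    - {"x": 91.8, "y": 0, "z": 24.6, "rx": 0, "ry": 0, "rz": 0}
    - {"x": 96.6, "y": 0, "z": 25.9, "rx": 0, "ry": 0, "rz": 0}

```text
time: 15.0
tool_pos: [0.541, -0.0757, 0.1592]
tool_rot: [3.142, -0.262, 1.483]
contact_force: [-1.0, -0.2, 0.5]
opening: 0.0004
grip_force: 0.4
```

Run:
```python
from h import *
local()
p=read_camera("top")
v=np.load("track.npy");Rt=R.from_euler("z",v[2])
for q in ("carrier","solenoid_top"):
    for d in mark_of(p,q)[:2]: print(q,(Rt.inv().apply(np.array(d["point"])-[v[0],v[1],0])*1e3).round(1),round(d["confidence"],2))
```

```text
t 15.0 tcp [-18.7 -95.1 159.2] grasp [-18.7 -82.9 113.8] rot [ 3.1416 -0.2619  1.4833] F [-0.9 -0.3  0.5] open 0.4 grip 0.4 q [-0.4   0.54  1.63  0.29  1.07 -0.46]
carrier [ 0.9 -5.9 67.6] 0.97
carrier [-354.8 -337.2   -1. ] 0.81
solenoid_top [  7.1  -9.2 184.9] 0.79
solenoid_top [-354.6 -344.6  112.8] 0.73
```

Call:
arm_command:
  series:
    - {"x": 3.9, "y": 0, "z": 1, "rx": 0, "ry": 0, "rz": 0}
    - {"x": 8.7, "y": 0, "z": 2.3, "rx": 0, "ry": 0, "rz": 0}
    - {"x": 13.5, "y": 0, "z": 3.6, "rx": 0, "ry": 0, "rz": 0}
    - {"x": 18.4, "y": 0, "z": 4.9, "rx": 0, "ry": 0, "rz": 0}
    - {"x": 23.2, "y": 0, "z": 6.2, "rx": 0, "ry": 0, "rz": 0}
    - {"x": 28, "y": 0, "z": 7.5, "rx": 0, "ry": 0, "rz": 0}
    - {"x": 32.8, "y": 0, "z": 8.8, "rx": 0, "ry": 0, "rz": 0}
    - {"x": 37.7, "y": 0, "z": 10.1, "rx": 0, "ry": 0, "rz": 0}
    - {"x": 42.5, "y": 0, "z": 11.4, "rx": 0, "ry": 0, "rz": 0}
    - {"x": 47.3, "y": 0, "z": 12.7, "rx": 0, "ry": 0, "rz": 0}
    - {"x": 52.2, "y": 0, "z": 14, "rx": 0, "ry": 0, "rz": 0}
    - {"x": 57, "y": 0, "z": 15.3, "rx": 0, "ry": 0, "rz": 0}
    - {"x": 61.8, "y": 0, "z": 16.6, "rx": 0, "ry": 0, "rz": 0}
    - {"x": 66.6, "y": 0, "z": 17.9, "rx": 0, "ry": 0, "rz": 0}
    - {"x": 71.5, "y": 0, "z": 19.2, "rx": 0, "ry": 0, "rz": 0}
    - {"x": 76.3, "y": 0, "z": 20.4, "rx": 0, "ry": 0, "rz": 0}
    - {"x": 81.1, "y": 0, "z": 21.7, "rx": 0, "ry": 0, "rz": 0}
    - {"x": 86, "y": 0, "z": 23, "rx": 0, "ry": 0, "rz": 0}
    - {"x": 90.8, "y": 0, "z": 24.3, "rx": 0, "ry": 0, "rz": 0}
    - {"x": 95.6, "y": 0, "z": 25.6, "rx": 0, "ry": 0, "rz": 0}

```text
time: 17.15
tool_pos: [0.5497, 0.0228, 0.1592]
tool_rot: [3.142, -0.262, 1.483]
contact_force: [-0.4, -1.2, -1.0]
opening: 0.0004
grip_force: 0.4
```

Run:
```python
from h import *
local()
p=read_camera("top"); save(p,"t4",(150,110,330,240),4.4)
v=np.load("track.npy");Rt=R.from_euler("z",v[2])
for q in ("carrier","solenoid_top"):
    for d in mark_of(p,q)[:2]: print(q,(Rt.inv().apply(np.array(d["point"])-[v[0],v[1],0])*1e3).round(1),round(d["confidence"],2))
```

```text
t 17.15 tcp [-18.7   3.9 159.2] grasp [-18.7  16.  113.8] rot [ 3.1416 -0.2618  1.4833] F [-0.3 -1.2 -1. ] open 0.4 grip 0.4 q [-0.22  0.53  1.65  0.31  1.02 -0.3 ]
carrier [-357.  -335.1   -0.9] 0.77
carrier [ 0.6 90.6 67.6] 0.65
solenoid_top [  5.3  91.9 183.5] 0.96
```

View pics/t4.png

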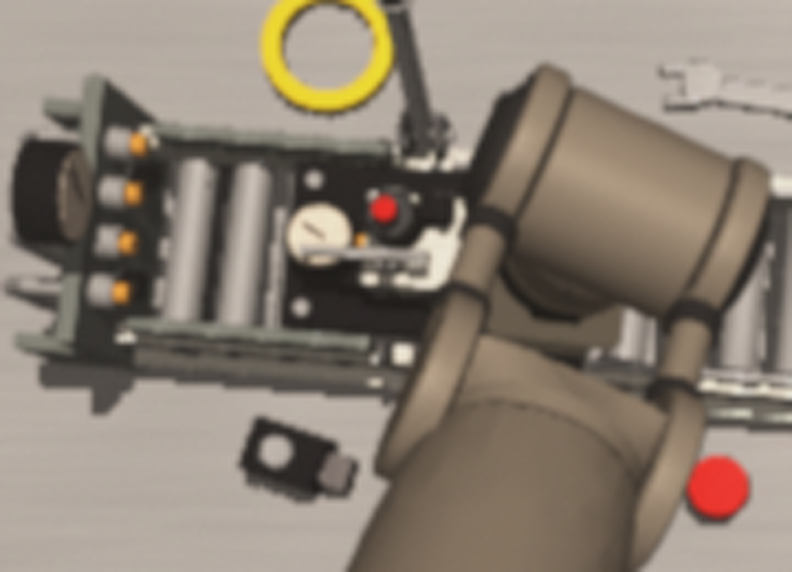

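Carrier halfway into the bay, straight between the cheeks (plate front at crop x≈290), with the bar up at (405,60), clear of the hand.

Call:
arm_command:
  series:
    - {"x": 3.9, "y": 0, "z": 1, "rx": 0, "ry": 0, "rz": 0}
    - {"x": 7.7, "y": 0, "z": 2.1, "rx": 0, "ry": 0, "rz": 0}
    - {"x": 11.6, "y": 0, "z": 3.1, "rx": 0, "ry": 0, "rz": 0}
    - {"x": 15.5, "y": 0, "z": 4.1, "rx": 0, "ry": 0, "rz": 0}
    - {"x": 19.3, "y": 0, "z": 5.2, "rx": 0, "ry": 0, "rz": 0}
    - {"x": 23.2, "y": 0, "z": 6.2, "rx": 0, "ry": 0, "rz": 0}
    - {"x": 27, "y": 0, "z": 7.2, "rx": 0, "ry": 0, "rz": 0}
    - {"x": 30.9, "y": 0, "z": 8.3, "rx": 0, "ry": 0, "rz": 0}
    - {"x": 34.8, "y": 0, "z": 9.3, "rx": 0, "ry": 0, "rz": 0}
    - {"x": 38.6, "y": 0, "z": 10.4, "rx": 0, "ry": 0, "rz": 0}
    - {"x": 42.5, "y": 0, "z": 11.4, "rx": 0, "ry": 0, "rz": 0}
    - {"x": 46.4, "y": 0, "z": 12.4, "rx": 0, "ry": 0, "rz": 0}
    - {"x": 49.3, "y": 0, "z": 13.2, "rx": 0, "ry": 0, "rz": 0}
    - {"x": 52.2, "y": 0, "z": 14, "rx": 0, "ry": 0, "rz": 0}
    - {"x": 55, "y": 0, "z": 14.8, "rx": 0, "ry": 0, "rz": 0}
    - {"x": 57.5, "y": 0, "z": 15.4, "rx": 0, "ry": 0, "rz": 0}

```text
time: 18.9
tool_pos: [0.5549, 0.082, 0.1592]
tool_rot: [-3.142, -0.262, 1.483]
contact_force: [1.2, -0.4, -0.4]
opening: 0.0007
grip_force: 0.4
```

```bash
cat > look.py <<'E'
from h import *
local()
v=np.load("track.npy");Rt=R.from_euler("z",v[2])
for c in ("top","scene"):
  p=read_camera(c)
  for q in ("carrier","solenoid_top","keeper_grip"):
    for d in mark_of(p,q)[:2]:
        l=Rt.inv().apply(np.array(d["point"])-[v[0],v[1],0])*1e3
        if l[0]>-200 and l[1]>-200: print(c,q,l.round(1),round(d["confidence"],2))
E
python3 look.py
```

```text
t 18.9 tcp [-18.7  63.2 159.2] grasp [-18.7  75.4 113.8] rot [-3.1416 -0.2619  1.4833] F [ 1.2 -0.3 -0.4] open 0.7 grip 0.4 q [-0.11  0.54  1.64  0.31  0.99 -0.2 ]
top carrier [ -0.7 150.5  68.3] 0.92
top solenoid_top [  9.2 152.1 184.2] 0.92
top keeper_grip [  8.8 150.8 181.6] 0.66
top keeper_grip [135.4  90.  251.3] 0.5
scene carrier [ -0.  153.   70.3] 0.58
scene solenoid_top [  4.2 150.  176.8] 0.81
scene keeper_grip [ 1.4 -5.3 -2.5] 0.7
scene keeper_grip [134.   87.2 251.9] 0.66
```

Call:
arm_command:
  series:
    - {"x": 1.9, "y": 0, "z": 0.5, "rx": 0, "ry": 0, "rz": 0}
    - {"x": 3.9, "y": 0, "z": 1, "rx": 0, "ry": 0, "rz": 0}
    - {"x": 5.8, "y": 0, "z": 1.6, "rx": 0, "ry": 0, "rz": 0}
    - {"x": 7.7, "y": 0, "z": 2.1, "rx": 0, "ry": 0, "rz": 0}
    - {"x": 9.7, "y": 0, "z": 2.6, "rx": 0, "ry": 0, "rz": 0}
    - {"x": 11.6, "y": 0, "z": 3.1, "rx": 0, "ry": 0, "rz": 0}
    - {"x": 13.5, "y": 0, "z": 3.6, "rx": 0, "ry": 0, "rz": 0}
    - {"x": 15.5, "y": 0, "z": 4.1, "rx": 0, "ry": 0, "rz": 0}
    - {"x": 16.9, "y": 0, "z": 4.5, "rx": 0, "ry": 0, "rz": 0}
    - {"x": 17.9, "y": 0, "z": 4.8, "rx": 0, "ry": 0, "rz": 0}
    - {"x": 18.8, "y": 0, "z": 5, "rx": 0, "ry": 0, "rz": 0}
    - {"x": 19.8, "y": 0, "z": 5.3, "rx": 0, "ry": 0, "rz": 0}
    - {"x": 20.8, "y": 0, "z": 5.6, "rx": 0, "ry": 0, "rz": 0}
    - {"x": 21.7, "y": 0, "z": 5.8, "rx": 0, "ry": 0, "rz": 0}

```text
time: 20.7
tool_pos: [0.5568, 0.1041, 0.1592]
tool_rot: [-3.142, -0.262, 1.483]
contact_force: [0.3, -0.9, -0.0]
opening: 0.0007
grip_force: 0.3
```

```bash
python3 look.py
```

```text
t 20.7 tcp [-18.7  85.5 159.2] grasp [-18.7  97.7 113.8] rot [-3.1416 -0.2619  1.4832] F [ 0.4 -0.8 -0. ] open 0.7 grip 0.3 q [-0.07  0.54  1.63  0.32  0.99 -0.16]
top carrier [ -3.1 171.1  69.1] 0.97
top keeper_grip [134.1  92.1 257.5] 0.68
top keeper_grip [2.4 2.4 1.6] 0.16
scene carrier [ -1.2 172.9  69. ] 0.64
scene solenoid_top [  3.6 175.5 175.4] 0.94
scene keeper_grip [135.8  88.3 250.6] 0.46
scene keeper_grip [  1.3 174.8  67.4] 0.37
```

Call:
arm_command:
  series:
    - {"x": 1, "y": 0, "z": 0.3, "rx": 0, "ry": 0, "rz": 0}
    - {"x": 1.9, "y": 0, "z": 0.5, "rx": 0, "ry": 0, "rz": 0}
    - {"x": 2.9, "y": 0, "z": 0.8, "rx": 0, "ry": 0, "rz": 0}
    - {"x": 3.9, "y": 0, "z": 1, "rx": 0, "ry": 0, "rz": 0}

```text
time: 21.5
tool_pos: [0.5572, 0.1082, 0.1593]
tool_rot: [3.142, -0.262, 1.483]
contact_force: [-0.5, -0.5, 0.3]
opening: 0.0003
grip_force: 0.7
```

Call:
arm_command:
  series:
    - {"x": 0.5, "y": 0, "z": 0.1, "rx": 0, "ry": 0, "rz": 0}
    - {"x": 1, "y": 0, "z": 0.3, "rx": 0, "ry": 0, "rz": 0}
    - {"x": 1.5, "y": 0, "z": 0.4, "rx": 0, "ry": 0, "rz": 0}

```text
time: 21.8
tool_pos: [0.5573, 0.1088, 0.1592]
tool_rot: [3.141, -0.26, 1.484]
contact_force: [-1.1, -8.1, 0.8]
opening: 0.0005
grip_force: 3.9
```

Call:
arm_command:
  series:
    - {"x": 0.5, "y": 0, "z": 0.1, "rx": 0, "ry": 0, "rz": 0}
    - {"x": 1, "y": 0, "z": 0.3, "rx": 0, "ry": 0, "rz": 0}

```text
time: 22.0
tool_pos: [0.5573, 0.1091, 0.1592]
tool_rot: [3.141, -0.259, 1.484]
contact_force: [-2.6, -11.7, 2.4]
opening: 0.0005
grip_force: 6.0
```

Contact at the bumpers: 12 N, and the tool has stopped advancing. I back off and rise.

Call:
arm_command:
  series:
    - {"x": -1, "y": 0, "z": -0.3, "rx": 0, "ry": 0, "rz": 0}
    - {"x": -2, "y": 0, "z": -0.5, "rx": 0, "ry": 0, "rz": 0}
    - {"x": -4, "y": 0, "z": -1, "rx": 0, "ry": 0, "rz": 0}
    - {"x": -8, "y": 0, "z": -2.1, "rx": 0, "ry": 0, "rz": 0}
    - {"x": -14, "y": 0, "z": -3.7, "rx": 0, "ry": 0, "rz": 0}
    - {"x": -21, "y": 0, "z": -5.6, "rx": 0, "ry": 0, "rz": 0}
    - {"x": -29, "y": 0, "z": -7.8, "rx": 0, "ry": 0, "rz": 0}
    - {"x": -26, "y": 0, "z": -20, "rx": 0, "ry": 0, "rz": 0}
    - {"x": -21, "y": 0, "z": -37, "rx": 0, "ry": 0, "rz": 0}
    - {"x": -14, "y": 0, "z": -65, "rx": 0, "ry": 0, "rz": 0}
    - {"x": -6, "y": 0, "z": -95, "rx": 0, "ry": 0, "rz": 0}
    - {"x": 2, "y": 0, "z": -125, "rx": 0, "ry": 0, "rz": 0}
    - {"x": 10, "y": 0, "z": -153, "rx": 0, "ry": -5, "rz": 0}
    - {"x": 15, "y": 0, "z": -175, "rx": 0, "ry": -10, "rz": 0}
    - {"x": 19, "y": 0, "z": -191, "rx": 0, "ry": -15, "rz": 0}
    - {"x": 19, "y": 0, "z": -191, "rx": 0, "ry": -15, "rz": 0}

```text
time: 23.6
tool_pos: [0.5552, 0.081, 0.3523]
tool_rot: [3.135, 0.0, 1.485]
contact_force: [-0.3, 0.6, -0.6]
opening: 0.0007
grip_force: 0.0
```

```bash
python3 look.py
```

```text
t 23.6 tcp [-18.2  62.3 352.3] grasp [-17.9  62.3 305.3] rot [3.1351e+00 1.0000e-04 1.4852e+00] F [-0.4  0.6 -0.6] open 0.7 grip 0.0 q [ 0.01  0.37  1.32 -0.    1.45  0.09]
top carrier [ -0.9 173.9  68.8] 0.66
top solenoid_top [  7.1 175.4 182.6] 0.97
scene carrier [ -0.4 180.2  69.2] 0.94
scene solenoid_top [  4.1 176.3 177.4] 0.73
scene keeper_grip [133.8  87.3 255.4] 0.68
scene keeper_grip [  3.4 180.4 179.8] 0.68
```

Call:
arm_command:
  series:
    - {"x": 2, "y": 5, "z": -2, "rx": 0, "ry": 0, "rz": -4}
    - {"x": 5, "y": 15, "z": -4, "rx": 0, "ry": 0, "rz": -12}
    - {"x": 7, "y": 27, "z": -6, "rx": 0, "ry": 0, "rz": -20}
    - {"x": 10, "y": 40, "z": -8, "rx": 0, "ry": 0, "rz": -28}
    - {"x": 12, "y": 52, "z": -10, "rx": 0, "ry": 0, "rz": -36}
    - {"x": 15, "y": 65, "z": -12, "rx": 0, "ry": 0, "rz": -44}
    - {"x": 17, "y": 77, "z": -13, "rx": 0, "ry": 0, "rz": -52}
    - {"x": 20, "y": 90, "z": -13, "rx": 0, "ry": 0, "rz": -60}
    - {"x": 22, "y": 102, "z": -13, "rx": 0, "ry": 0, "rz": -68}
    - {"x": 24, "y": 112, "z": -13, "rx": 0, "ry": 0, "rz": -76}
    - {"x": 26, "y": 119, "z": -13, "rx": 0, "ry": 0, "rz": -84}
    - {"x": 27, "y": 123, "z": -13, "rx": 0, "ry": 0, "rz": -90}
    - {"x": 27, "y": 123, "z": -13, "rx": 0, "ry": 0, "rz": -90}
    - {"x": 27, "y": 123, "z": -13, "rx": 0, "ry": 0, "rz": -90}
  hand: 60
  squeeze: 15

```text
time: 25.4
tool_pos: [0.6795, 0.0956, 0.3611]
tool_rot: [3.141, -0.001, 3.051]
contact_force: [0.4, 0.2, 0.4]
opening: 0.0601
grip_force: 0.0
```

```bash
python3 look.py
```

```text
t 25.4 tcp [104.3  87.7 361.1] grasp [104.2  87.7 314.1] rot [ 3.1414e+00 -1.0000e-03  3.0508e+00] F [0.4 0.2 0.4] open 60.1 grip 0.0 q [ 0.03  0.63  0.86  0.    1.65 -1.45]
scene carrier [  0.5 179.6  67.3] 0.78
scene solenoid_top [  3.2 176.8 180.1] 0.83
scene keeper_grip [133.   86.4 250.8] 0.71
```

Call:
arm_command:
  series:
    - {"x": -10, "y": 1, "z": 8, "rx": 0, "ry": 0, "rz": 0}
    - {"x": -20, "y": 1, "z": 24, "rx": 0, "ry": 0, "rz": 0}
    - {"x": -29, "y": 1, "z": 44, "rx": 0, "ry": 0, "rz": 0}
    - {"x": -29, "y": 1, "z": 59, "rx": 0, "ry": 0, "rz": 0}
    - {"x": -29, "y": 1, "z": 59, "rx": 0, "ry": 0, "rz": 0}

```text
time: 26.3
tool_pos: [0.7083, 0.0941, 0.2974]
tool_rot: [-3.141, -0.008, 3.054]
contact_force: [-0.9, 0.4, -0.5]
opening: 0.0603
grip_force: 0.0
```

Call:
arm_command:
  series:
    - {"x": 0, "y": 0, "z": 0, "rx": 0, "ry": 0, "rz": 0}
    - {"x": 0, "y": 0, "z": 0, "rx": 0, "ry": 0, "rz": 0}
    - {"x": 0, "y": 0, "z": 0, "rx": 0, "ry": 0, "rz": 0}
    - {"x": 0, "y": 0, "z": 0, "rx": 0, "ry": 0, "rz": 0}
    - {"x": 0, "y": 0, "z": 0, "rx": 0, "ry": 0, "rz": 0}
    - {"x": 0, "y": 0, "z": 0, "rx": 0, "ry": 0, "rz": 0}
    - {"x": 0, "y": 0, "z": 0, "rx": 0, "ry": 0, "rz": 0}
  hand: 0
  squeeze: 15

```text
time: 27.0
tool_pos: [0.7086, 0.0946, 0.3031]
tool_rot: [3.141, 0.001, 3.054]
contact_force: [0.1, 0.2, 0.5]
opening: 0.0175
grip_force: 15.0
```

```bash
python3 -c "
from h import *
local()"
```

```text
t 27.0 tcp [133.3  89.2 303.1] grasp [133.4  89.2 256.1] rot [3.1411e+00 6.0000e-04 3.0542e+00] F [0.1 0.3 0.5] open 17.5 grip 15.0 q [ 0.03  0.71  0.87  0.    1.56 -1.46]
```

Call:
arm_command:
  series:
    - {"x": 8, "y": 0, "z": -2, "rx": 0, "ry": 0, "rz": 0}
    - {"x": 17, "y": 0, "z": -5, "rx": 0, "ry": 0, "rz": 0}
    - {"x": 35, "y": 0, "z": -8, "rx": 0, "ry": 0, "rz": 0}
    - {"x": 52, "y": 0, "z": -9, "rx": 0, "ry": 0, "rz": 0}
    - {"x": 70, "y": 0, "z": -9, "rx": 0, "ry": 0, "rz": 0}
    - {"x": 88, "y": 0, "z": -7, "rx": 0, "ry": 0, "rz": 0}
    - {"x": 105, "y": 0, "z": -3, "rx": 0, "ry": 0, "rz": 0}
    - {"x": 122, "y": 0, "z": 3, "rx": 0, "ry": 0, "rz": 0}
    - {"x": 138, "y": 0, "z": 10, "rx": 0, "ry": 0, "rz": 0}
    - {"x": 154, "y": 0, "z": 19, "rx": 0, "ry": 0, "rz": 0}
    - {"x": 168, "y": 0, "z": 29, "rx": 0, "ry": 0, "rz": 0}
    - {"x": 181, "y": 0, "z": 41, "rx": 0, "ry": 0, "rz": 0}

```text
time: 28.2
tool_pos: [0.5269, 0.1104, 0.2626]
tool_rot: [3.141, 0.001, 3.054]
contact_force: [-0.2, 1.3, 3.4]
opening: 0.0176
grip_force: 15.0
```

```bash
python3 -c "
from h import *
local()"
```

```text
t 28.2 tcp [-49.   89.1 262.6] grasp [-49.   89.1 215.6] rot [3.1412e+00 1.3000e-03 3.0543e+00] F [-0.3  1.2  3.4] open 17.6 grip 15.0 q [ 0.06  0.39  1.54  0.    1.21 -1.42]
```

Call:
arm_command:
  series:
    - {"x": 12, "y": 0, "z": 13, "rx": 0, "ry": 0, "rz": 0}
    - {"x": 22, "y": 0, "z": 27, "rx": 0, "ry": 0, "rz": 0}
    - {"x": 32, "y": 0, "z": 42, "rx": 0, "ry": 0, "rz": 0}
    - {"x": 40, "y": 0, "z": 58, "rx": 0, "ry": 0, "rz": 0}
    - {"x": 46, "y": 0, "z": 75, "rx": 0, "ry": 0, "rz": 0}
    - {"x": 50, "y": 0, "z": 92, "rx": 0, "ry": 0, "rz": 0}
    - {"x": 53, "y": 0, "z": 107, "rx": 0, "ry": 0, "rz": 0}
    - {"x": 54, "y": 0, "z": 117, "rx": 0, "ry": 0, "rz": 0}
    - {"x": 54, "y": 0, "z": 124, "rx": 0, "ry": 0, "rz": 0}
    - {"x": 54, "y": 0, "z": 128, "rx": 0, "ry": 0, "rz": 0}
    - {"x": 54, "y": 0, "z": 130, "rx": 0, "ry": 0, "rz": 0}
    - {"x": 54, "y": 0, "z": 131, "rx": 0, "ry": 0, "rz": 0}
    - {"x": 54, "y": 0, "z": 131, "rx": 0, "ry": 0, "rz": 0}

```text
time: 29.5
tool_pos: [0.473, 0.1151, 0.1312]
tool_rot: [-3.141, -0.003, 3.054]
contact_force: [-8.3, 2.5, 9.7]
opening: 0.0172
grip_force: 15.0
```

```bash
python3 look.py
```

```text
t 29.5 tcp [-103.2   89.1  131.2] grasp [-103.3   89.1   84.2] rot [-3.1415e+00 -3.1000e-03  3.0542e+00] F [-8.5  1.8  9.7] open 17.2 grip 15.0 q [ 0.08  0.47  1.83  0.    0.84 -1.4 ]
top carrier [ -0.7 176.3  68.1] 0.59
top solenoid_top [  6.9 175.9 182.5] 0.92
scene carrier [1.000e-01 1.789e+02 7.040e+01] 0.71
scene solenoid_top [  6.5 179.3 180.1] 0.61
scene keeper_grip [-99.   86.4  82.4] 0.53
scene keeper_grip [ 130.7 -128.1    6.3] 0.52
```

Call:
arm_command:
  series:
    - {"x": 0, "y": 0, "z": 0, "rx": 0, "ry": 0, "rz": 0}
    - {"x": 0, "y": 0, "z": 0, "rx": 0, "ry": 0, "rz": 0}
    - {"x": 0, "y": 0, "z": 0, "rx": 0, "ry": 0, "rz": 0}
    - {"x": 0, "y": 0, "z": 0, "rx": 0, "ry": 0, "rz": 0}
    - {"x": 0, "y": 0, "z": -10, "rx": 0, "ry": 0, "rz": 0}
    - {"x": 0, "y": 0, "z": -35, "rx": 0, "ry": 0, "rz": 0}
    - {"x": 20, "y": 0, "z": -70, "rx": 0, "ry": 0, "rz": 0}
    - {"x": 50, "y": 0, "z": -110, "rx": 0, "ry": 0, "rz": 0}
    - {"x": 90, "y": 0, "z": -130, "rx": 0, "ry": 0, "rz": 0}
    - {"x": 120, "y": 0, "z": -140, "rx": 0, "ry": 0, "rz": 0}
    - {"x": 120, "y": 0, "z": -140, "rx": 0, "ry": 0, "rz": 0}
  hand: 60

```text
time: 31.0
tool_pos: [0.3524, 0.1256, 0.2727]
tool_rot: [3.141, 0.002, 3.055]
contact_force: [0.2, 0.3, -0.3]
opening: 0.0602
grip_force: 0.0
```

```bash
python3 look.py
python3 - <<'E'
from h import *
p=read_camera("top"); q=read_camera("scene")
a=cv2.resize(p["pixels"][115:240,145:345],(800,500)[:2],interpolation=cv2.INTER_CUBIC);cv2.imwrite("pics/t5.png",a)
save(q,"s5",(310,200,470,320),5)
E
```

```text
t 31.0 tcp [-224.2   89.   272.7] grasp [-224.1   89.1  225.7] rot [3.1408e+00 2.3000e-03 3.0552e+00] F [ 0.2  0.3 -0.3] open 60.2 grip 0.0 q [ 0.14  0.08  1.92  0.    1.13 -1.35]
top carrier [ -1.  175.8  66.6] 0.57
top solenoid_top [ 10.4 176.8 183.1] 0.65
top keeper_grip [-99.3  92.5  85.3] 0.54
scene carrier [-1.000e-01  1.775e+02  6.920e+01] 0.57
scene solenoid_top [-123.6 -114.6    3.2] 0.64
scene keeper_grip [-101.    86.5   82.1] 0.82
```

View pics/t5.png

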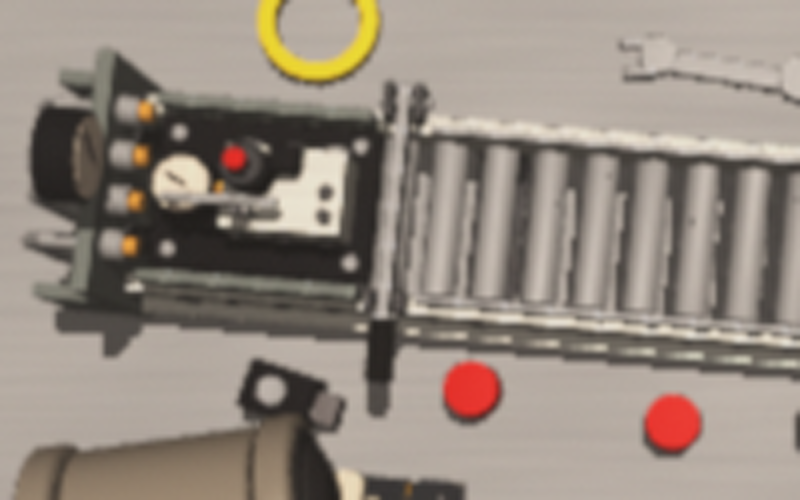

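View pics/s5.png

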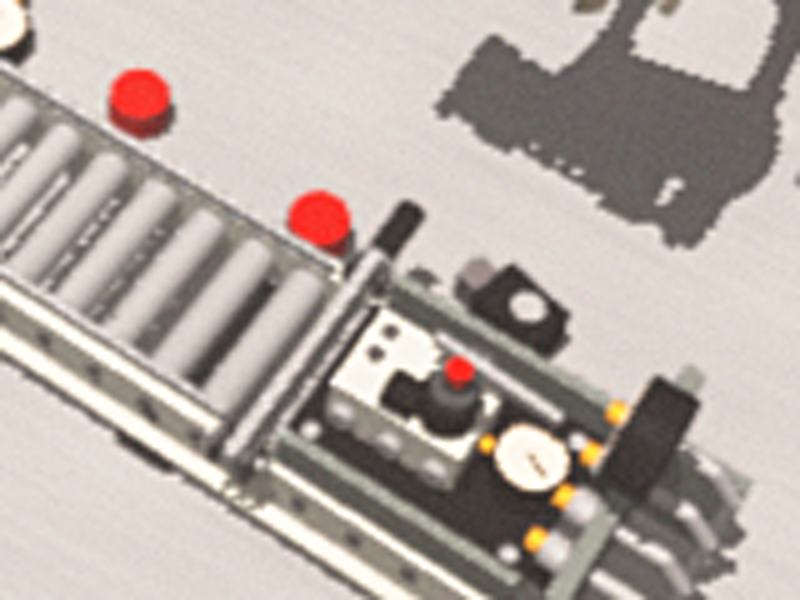

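The top view shows the plate up against the bumpers (crop x≈130–150) and the bar level across the track behind it (x≈395). The scene view shows the bar in its catch with the grip at (400,225). The caps, coil, ring and spanner are where they were, and the arm is clear.

```bash
python3 -c "
from cell import *
print(hand_in())"
```

```text
the job is handed in; nothing more can be done
None
```

The job is handed in: I swung the keeper bar up, pushed the valve block's carrier home against the bumpers (about 12 N at contact), and swung the bar fully down behind it at about 31 s of the allowed 69, with the bystanders in the last views unmoved; no verdict was returned.

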